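# Square a flatted disc in its fixture, clamp it and zero the gauge

### The job

Turn the round disc on the metal fixture with a fingertip at its upright peg, keeping it flat on the plate, until its flat edge faces squarely to the fixture's alignment bar; then push the sliding stop fully up so that it presses the disc home with its flat against the bar. Next swing the clamp arm fully over the disc, and last turn the knob of the tilted gauge until its pointer is on the zero mark. Let go, and leave the tape measure, the tin and the sanding block where they are.

Things in the scene. Friction and masses are not known exactly. Their poses are not given: they have to be found in the camera images.
- fixture: Fixed dark steel plate on a plywood board; plate top 34 mm above the bench. Origin on the bench, under the disc; x runs along the slide towards the alignment bar (away from the robot), y left, z up. Wide part: x -56 to 80, y -72 to 72 mm; slideway: x -150 to -56, y -40 to 40 mm. Behind the bar a tilted gauge: x 78 to 145, y -36 to 36 mm, housing up to z = 121 mm, its knob up to 148 mm
- bar_face (a point): Middle of the alignment bar's face that looks at the disc, 42 mm above the bench, 55 mm in x from the fixture's origin. The bar lies along y, 110 mm long, 16 mm thick, top 50 mm above the bench. Axes as the fixture's
- nest (a point): Where the disc's underside centre comes to lie when its flat is against the bar: on the plate, 34 mm above the bench, 11 mm in x from the fixture's origin. Four 12 mm round pins, 14 mm tall, at (-56, 46), (-56, -46), (0, 62), (0, -62) mm from here in x, y keep the disc's centre within about 16 mm in -x and 2 mm in y of this point. Axes as the fixture's
- disc: Loose aluminium disc 110 mm across, 14 mm thick, about 0.6 kg, with one flat 66 mm long, 44 mm from the centre. Origin at the centre of its underside; +x points out through the middle of the flat, z up. It slides and turns easily on the plate. Starts turned counter-clockwise from above by 50 to 92 degrees from its proper place, where its x lies along the fixture's x. Its face is 48 mm above the bench
- disc_peg (a point): Point on the axis of the upright steel finger peg fixed in the disc's face, 22 mm above that face: peg 16 mm in diameter, 34 mm tall, 40 mm from the disc's centre, on the side opposite the flat (at x = -40, y = 0 mm of the disc). Axes as the disc's
- stop_slide (a joint): Travel in m, 0 to 0.055, of the aluminium sliding stop (56 mm wide, top 50 mm above the bench) along the fixture's x; at 0, drawn back, its flat nose is at x = -85 mm. Slides with about 3 N, stays where left. Its nose touches the disc at 0.041 when the flat is against the bar; with the round rim against the bar it cannot pass 0.030
- stop_post (a point): Point on the axis of the stop's upright round steel post, 70 mm above the bench: post 16 mm in diameter, from 50 to 86 mm above the bench, 27 mm behind the nose. Axes as the fixture's. Beware: a big fixed vise with a barrel 0.09 to 0.2 m above the bench stands some 0.1 m to its left
- clamp_arm (a joint): Angle of the swing clamp in rad, 0 to 1.571: at 0 its arm points along the fixture's x, clear of the disc on its right; it grows counter-clockwise from above to 1.571 (its stop), where the arm lies across the disc. Aluminium arm 84 mm long, 18 mm wide, between 52 and 64 mm above the bench, over disc and bar without touching them. Takes about 2 N at its post, stays where left
- clamp_hinge (a point): On the clamp's upright pivot axis, 52 mm above the bench, 11 mm in x and -80 mm in y from the fixture's origin. Axes as the fixture's
- clamp_post (a point): Point on the axis of the upright round steel post on the clamp arm, 56 mm from the pivot axis, 84 mm above the bench: post 16 mm in diameter, from 62 to 97 mm above the bench. Its x runs along the arm away from the pivot
- zero_knob (a joint): Angle of the gauge's knob in rad, -1.7 to 1.7: 0 when its white pointer is on the raised black zero mark at the upper edge of the dial; positive is counter-clockwise seen from in front of the dial. Friction torque about 0.05 N m; stays where it is left
- knob_grip (a point): On the knob's axis, 28 mm above the dial, at a good height to grip its bar. z is the axis, tilted 30 degrees from vertical towards the robot end of the fixture; x runs along the bar to the pointer and turns with the knob. Bar 48 mm long, 14 mm wide, from 6 to 38 mm above the dial, on a round foot 53 mm across
- tin_center (a point): Centre of a food tin with nails, 75 mm across, 58 mm high, standing right of the fixture; a bystander to leave alone
- sanding_center (a point): Centre of a sanding block, 67 x 112 x 28 mm, right of the fixture; a bystander to leave alone
- tape_center (a point): Centre of a tape measure, 36 x 76 x 70 mm, standing on the bench right of the fixture; a bystander to leave alone
Things that resemble listed ones, but are neither listed nor needed, are in the scene too. What is shaped like the disc but blue is not meant.

How it is judged (in metres and radians):
On the way, in this order (a step that is already met when the one before it is completed fails the run):
1. the disc lies on the plate with its flat facing the alignment bar (angle between the x axis of disc and the x axis of fixture, either way round below 0.25 rad and x of disc_peg in the frame of fixture below 0 m), for 0.2 s.
2. the sliding stop is up against the disc and the disc's flat lies against the bar (value of joint stop_slide above 0.038 m and x of disc in the frame of fixture above 0.009 m and angle between the x axis of disc and the x axis of fixture, either way round below 0.06 rad), for 0.2 s.
3. the clamp arm is swung over the disc (value of joint clamp_arm above 1.42 rad), for 0.2 s.
4. the gauge's pointer is on zero (value of joint zero_knob between -0.1 and 0.1 rad), for 0.2 s.
At the end, for the whole second after the job is handed in: The disc lies flat and still with its flat against the bar (square within 3.4 degrees, within 2 mm of touching); the stop is within 3 mm of touching the disc; the clamp arm is within 0.15 rad of its stop over the disc; the pointer is within 0.1 rad of zero (all of step 2 and all of step 4 and x of disc_peg in the frame of fixture below 0 m and angle between disc's own z axis and vertical below 0.06 rad and linear speed of disc below 0.01 m/s and value of joint clamp_arm above 1.42 rad).
It fails at once if the tape measure, the tin or the sanding block is moved by more than 20 mm (distance of any of tape_center, tin_center, sanding_center from where it was at the start of the episode above 0.02 m).
It fails at once if the disc is lifted more than 10 mm off the plate (height (world z) of disc above 0.044 m).
It also fails if it takes over 67 s, if anything falls off the work surface, if the arm or the gripper's body presses on something with over 40 N, if the wrist force passes 120 N, or if a joint passes its speed limit or range.

### The arm

A 7-joint arm with a two-finger parallel gripper is mounted at the origin on a cart in front of the work surface, level with it; the furniture and walls round the work are solid. World frame = base frame: x ahead of the robot, y to its left, z up, the work surface at z = 0. Lengths are in m, angles in degrees, forces in N, time in s.
With the tool pointing down it reaches from about 0.35 to 0.9 m from the base axis. Payload 8.1 kg.
Tool frame: the origin (TCP) lies between the finger pads; the fingertips stand 17 mm ahead of it and the grasp point (between the pads) lies 2 mm behind it; z points along the fingers, y is the line along which they close (so a half turn about z gives the same grasp; the last joint's range is limited). The gripper opens to 85 mm and grips with 20 to 120 N. Pads are 22 mm wide; open, the fingers measure 114 mm over their backs; the gripper's body (76 mm by 85 mm) begins 54 mm behind the grasp point. The pads swing forward as they close: fully open they stand 13 mm farther back than shut.
Start: joints at [-80.592, 24.895, 1.432, 90.138, -0.665, 64.973, -4.303], TCP at [0.165, 0.603, 0.248] pointing down, gripper open.
Joint ranges: [-149.89, 149.89], [-25.12, 119.58], [-72.63, 75.52], [4.76, 147.25], [-75.54, 255.54], [6.69, 114.76], [-157.13, 157.13]. Speed limits (degrees/s): [127.2, 127.2, 172.46, 172.46, 180, 180, 180].

### API

Orientations are given as [roll, pitch, yaw] about the fixed x, y, z axes, in that order (R = Rz(yaw) Ry(pitch) Rx(roll)).
In Python, from plant import observe, vision, workorder gives the robot as it stands. The module is installed in compiled form; this text tells all that it offers.
- The arm moves only by the tool jog_arm, never from a script. Its argument "targets" is one flat list of numbers, 7 for each row, row after row: the opening, from 0 (shut) to 1 (fully open), then the shift along the tool's x, y, z in mm, then the turn, a rotation vector about the tool's x, y, z in rad. In form: [gripper, x, y, z, rx, ry, rz, gripper, x, y, z, rx, ry, rz, ...]. A call has 1 to 20 rows; each row is the pose to reach, as a shift and turn from the pose commanded when the call began, along the tool's axes at that moment; what a row does not reach only later rows make up. A row lasts 1/12 s, in which the tool goes at most 41.7 mm and 7.16 degrees, less where a joint would pass 70% of its speed; a pose out of reach is approached as far as the arm can. A call with a gripper value outside its range is refused whole. The fingers move at their own pace and stop on an object; "force" is the grip in N (left out, the last holds). Time passes only in rows, so rows that repeat a pose let the fingers close. It gives the time, the measured TCP pose, the force, the opening and the grip force at its end, in the units of the state.
- observe(): the state, without advancing time (a new reading comes with each control period).
- vision.snapshot(name): name is "scene" or "top"; returns a dict with "image" (400x640x3 uint8, blue, green, red), "mtx" (3x3 intrinsics, pixels), "rvec" (rotation vector, rad) and "tvec" (3), from world to camera coordinates, as OpenCV has them. Camera axes: x right, y down, z forward; pixel columns grow to the right and rows downward; lengths in m; the calibration is good to about 2 mm. A picture is of the moment at which its call begins. There is no depth.
- workorder.hand_in(): hands the job in; it is judged then, once.
The state is a dict: "time_s": time; "joints": joint angles; "qvel": joint speeds; "joint_efforts": joint torques, N m; "position": TCP position; "tool_rot": TCP orientation; "force": force on the tool from outside, world axes, zero at the start; "moment": the same for the moment, N m; "width": opening from 0.0 (shut) to 1.0 (fully open); "finger_force": force on a finger pad.
Only numpy, scipy, OpenCV 4.12 (cv2) and the standard library are available. Lean on these libraries where they do the work, as an engineer would, in place of code of your own. Each camera call takes 0.05 s, during which the arm holds its last target. There are 200 camera calls.

## Working session

There is one attempt and no reset: what is moved stays moved. The work goes in short steps, Python scripts to look and compute and a tool call to move; the robot and the scene stay as the last step left them, time stands still between calls to the robot, and variables do not carry over. Pictures are saved under pics/ and viewed, at most 10 in all, crops included, and the job is handed in when it is done.

Besides the shell and the picture viewer there is one more tool, called after "Emit:" by a JSON object that holds its "fn" and its "kwargs", one argument or row to a line. jog_arm: Moves the arm, as the interface text tells. Its arguments: {"type":"object","properties":{"targets":{"type":"array","items":{"type":"number"}},"force":{"type":"number"}},"required":["targets"]}

```bash
mkdir -p pics; cat > h.py <<'E'
import numpy as np, cv2
from plant import observe, vision, workorder
from scipy.spatial.transform import Rotation as R
def snap(n,f=None,crop=None,s=1):
    d=vision.snapshot(n)
    if f:
        im=d["image"]
        if crop: x0,y0,x1,y1=crop; im=im[y0:y1,x0:x1]
        cv2.imwrite("pics/"+f,cv2.resize(im,None,fx=s,fy=s,interpolation=cv2.INTER_CUBIC))
    return d
def proj(d,P): return cv2.projectPoints(np.float64(P).reshape(-1,3),np.float64(d["rvec"]),np.float64(d["tvec"]),np.float64(d["mtx"]),None)[0].reshape(-1,2)
def ray(d,uv,z):
    Rm=cv2.Rodrigues(np.float64(d["rvec"]))[0]; t=np.float64(d["tvec"]).ravel()
    c=-Rm.T@t; v=Rm.T@np.linalg.inv(np.float64(d["mtx"]))@np.array([uv[0],uv[1],1.])
    return c+v*(z-c[2])/v[2]
E
python3 - <<'E'
from h import *
import pickle
a=snap("scene","s1.png");b=snap("top","t1.png");pickle.dump((a,b),open("c.pkl","wb"))
for d in(a,b): print(d["mtx"],d["rvec"],d["tvec"])
print(observe())
E
```

```text
[[466.52287667   0.         318.2702654 ]
 [  0.         466.52287667 196.48409916]
 [  0.           0.           1.        ]] [ 1.78681521 -1.02735888  0.63273154] [-0.63841779  0.17344407  1.01934095]
[[475.01346502   0.         323.76378326]
 [  0.         475.01346502 194.24130704]
 [  0.           0.           1.        ]] [ 2.11783162 -2.13060502  0.20386712] [-0.44713921  0.51770839  1.09877245]
{'time_s': 0.1, 'joints': array([-80.59300809,  24.93268803,   1.43129732,  90.18360469,
        -0.66664187,  64.97436029,  -4.30357105]), 'qvel': array([-0.070018  ,  0.01190954,  0.02169064, -0.1220348 , -0.06232244,
       -0.00215088, -0.03789295]), 'joint_efforts': array([ 3.20485473e-03, -6.71756959e+01,  1.02822628e+00, -3.16902208e+01,
        1.57733622e-02,  7.22949582e-03,  2.80169104e-05]), 'position': array([0.16469641, 0.60246036, 0.24760395]), 'tool_rot': array([-1.79917877e+02,  5.84719538e-03,  1.64708604e+02]), 'force': array([-0.7282149 ,  0.27718741, -0.05148387]), 'moment': array([ 0.03543682, -0.06239272, -0.02840839]), 'finger_force': 0.0, 'width': 1.0006946618768178}
```

View pics/s1.png

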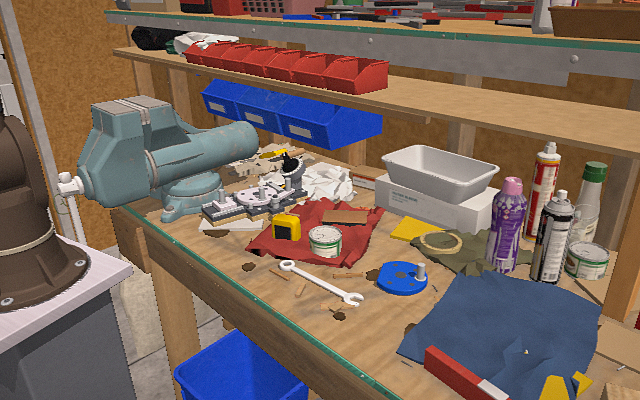

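View pics/t1.png

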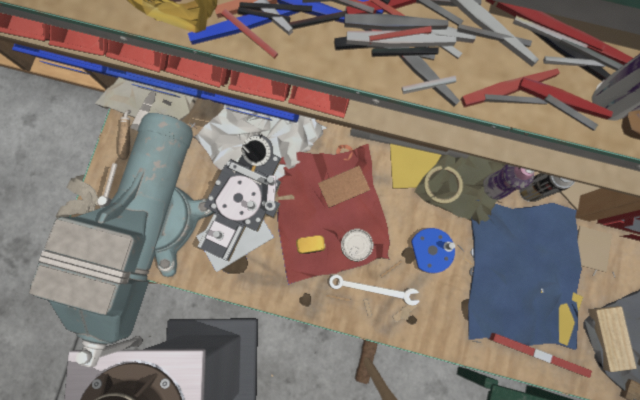

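Scene: fixture at about scene (255,195) and top (240,200). Rivals: the blue disc at scene (403,278) / top (435,250), which is not meant. The aluminium disc is at top (241,198). Now one close crop of both views.

```bash
python3 - <<'E'
from h import *
import pickle
a,b=pickle.load(open("c.pkl","rb"))
i1=cv2.resize(b["image"][125:275,185:295],None,fx=4,fy=4,interpolation=cv2.INTER_CUBIC)
i2=cv2.resize(a["image"][140:230,195:315],None,fx=5,fy=5,interpolation=cv2.INTER_CUBIC)
cv2.imwrite("pics/ct.png",i1);cv2.imwrite("pics/cs.png",i2)
print(proj(b,[[0,0,0],[.5,0,0],[.165,.603,.248]]),ray(b,(241,198),.048))
E
```

```text
[[ 130.45974905  418.05330616]
 [ 144.36792239  204.81346822]
 [-240.9116751   362.30529258]] [ 0.50719337 -0.2502762   0.048     ]
```

View pics/ct.png

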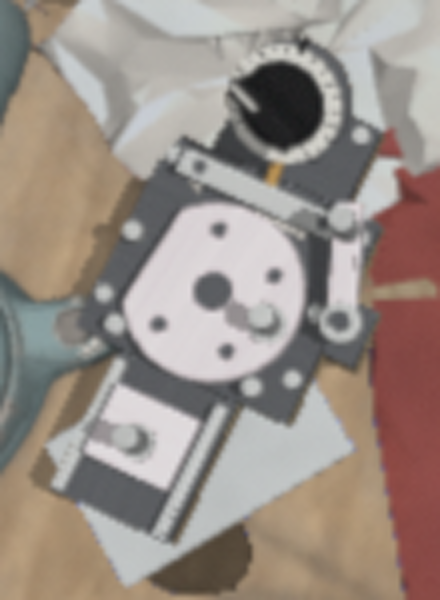

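View pics/cs.png

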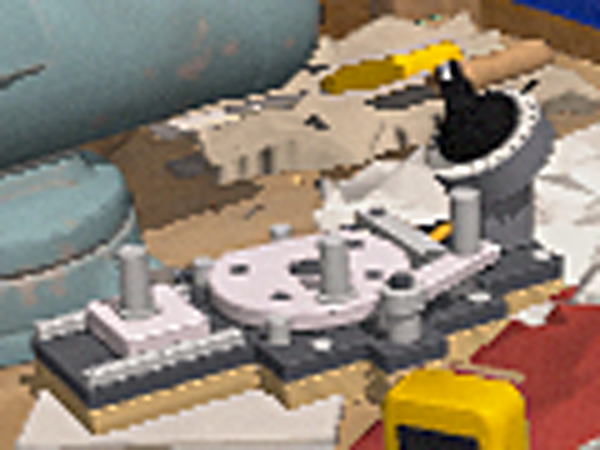

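The crops show (top crop): stop post top (130,438), clamp post top (345,215), disc peg top (265,318), disc hub (212,291), pins (115,322), (250,387), (130,230), knob with its white pointer at upper left (240,95), and the zero mark near (303,45). Scene crop: stop post (132,250), disc peg (333,242), clamp post (468,195).

```bash
cat > fit.py <<'E'
from h import *
import pickle
from scipy.optimize import least_squares
a,b=pickle.load(open("c.pkl","rb"))
T=lambda x,y:(185+(x-1.5)/4,125+(y-1.5)/4)
S=lambda x,y:(195+(x-2)/5,140+(y-2)/5)
obs=[(b,T(130,434),(-.112,0,.086)),(b,T(345,215),(.067,-.08,.097)),(b,T(115,322),(-.045,.046,.048)),(b,T(250,387),(-.045,-.046,.048)),(b,T(130,230),(.011,.062,.048)),
(a,S(132,247),(-.112,0,.086)),(a,S(468,192),(.067,-.08,.097)),(a,S(282,228),(.011,.062,.048)),(a,S(202,262),(-.045,.046,.048)),(a,S(280,319),(-.045,-.046,.048))]
def W(p,q):
    c,s=np.cos(p[2]),np.sin(p[2]);return np.array([p[0]+c*q[0]-s*q[1],p[1]+s*q[0]+c*q[1],q[2]])
def f(p): return np.concatenate([proj(d,W(p,q))[0]-uv for d,uv,q in obs])
r=least_squares(f,[.507,-.25,-.4],loss="soft_l1"); p=r.x
E
python3 - <<'E'
from fit import *
print(p,np.degrees(p[2])); print(f(p).reshape(-1,2).round(1))
c=ray(b,T(212,291),.048);g=ray(b,T(265,316),.082)
inv=lambda w:R.from_euler('z',-p[2]).apply(w-np.array([p[0],p[1],0]))
print("disc",inv(c)*1e3,"peg",inv(g)*1e3, c,g)
gs=least_squares(lambda q:np.concatenate([proj(b,[*q,.082])[0]-T(265,316),proj(a,[*q,.082])[0]-S(333,239)]),g[:2])
print(gs.x,gs.fun,inv(np.array([*gs.x,0]))*1e3)
for n,q in dict(stop=(-.112,0,.07),clamp=(.067,-.08,.084),hinge=(.011,-.08,.052)).items(): print(n,W(p,q))
# knob: dial centre guesses
for q in [(.1115,0,.1),(.1115,0,.148)]: print(proj(b,W(p,q)),proj(a,W(p,q)),W(p,q))
E
```

```text
[ 0.51352665 -0.24315432 -0.3982455 ] -22.81778636914642
[[-2.   3.5]
 [ 6.8 -0. ]
 [-0.4  0.1]
 [ 0.7 -1.7]
 [-0.4 -0.4]
 [-2.5  1.4]
 [ 5.   0.9]
 [-0.9 -0.6]
 [ 0.1 -0.6]
 [ 0.6 -0.8]]
disc [-4.79375162 -0.85737328 48.        ] peg [ -9.89306655 -43.68956751  82.        ] [ 0.50877555 -0.24208557  0.048     ] [ 0.48746489 -0.27958831  0.082     ]
[ 0.48709373 -0.27944736] [-0.0638958   0.15691395  0.14907211 -0.24213091] [-10.28985036 -43.70358026   0.        ]
stop [ 0.41029145 -0.19972052  0.07      ]
clamp [ 0.54425928 -0.34287646  0.084     ]
hinge [ 0.49264168 -0.32115956  0.052     ]
[[253.86656387 148.29518436]] [[290.65943031 165.66817574]] [ 0.61630097 -0.28639421  0.1       ]
[[250.84321837 142.28423281]] [[289.89382347 149.5424857 ]] [ 0.61630097 -0.28639421  0.148     ]
```

```bash
cat >> fit.py <<'E'
allobs=obs; obs=[o for i,o in enumerate(obs) if i not in(0,1,5,6)]
p=least_squares(f,[.507,-.25,-.4],loss="soft_l1").x
inv=lambda w:R.from_euler('z',-p[2]).apply(np.array(w)-np.array([p[0],p[1],0]))
def tri(ub,ua,z): return np.array([*least_squares(lambda q:np.concatenate([proj(b,[*q,z])[0]-ub,proj(a,[*q,z])[0]-ua]),[.5,-.25]).x,z])
E
python3 - <<'E'
from fit import *
np.set_printoptions(precision=4,suppress=True)
print(p,np.degrees(p[2])); print(f(p).reshape(-1,2).round(1))
for n,w in dict(stop=tri(T(130,434),S(132,247),.086),clamp=tri(T(345,215),S(468,192),.097),peg=tri(T(265,316),S(333,239),.082),disc=ray(b,T(212,291),.048),barL=ray(b,T(185,160),.05)).items(): print(n,w,inv(w)*1e3)
print("hinge",W(p,(.011,-.08,.052)))
# gauge zero mark and pointer rays at guess heights
for z in(.09,.1,.11,.13,.14): print(z,inv(ray(b,T(240,95),z))*1e3,inv(ray(b,T(303,45),z))*1e3)
E
```

```text
[ 0.511  -0.2444 -0.4316] -24.727066191635103
[[-0.2  0.3]
 [ 0.4 -0.3]
 [ 0.6 -0.1]
 [-0.4 -0.3]
 [ 0.1 -0.5]
 [-0.4 -0.3]]
stop [ 0.4181 -0.2031  0.086 ] [-101.6869   -1.3623   86.    ]
clamp [ 0.5442 -0.3271  0.097 ] [ 64.7197 -61.2635  97.    ]
peg [ 0.4871 -0.2794  0.082 ] [ -7.0393 -41.8533  82.    ]
disc [ 0.5088 -0.2421  0.048 ] [-2.9738  1.1523 48.    ]
barL [ 0.5899 -0.2237  0.05  ] [63.0112 51.7679 50.    ]
hinge [ 0.4875 -0.3216  0.052 ]
0.09 [106.0352  28.3287  90.    ] [149.3218   7.7698  90.    ]
0.1 [104.0753  25.5749 100.    ] [146.9639   5.2051 100.    ]
0.11 [102.1155  22.8212 110.    ] [144.606    2.6404 110.    ]
0.13 [ 98.1959  17.3137 130.    ] [139.8902  -2.4889 130.    ]
0.14 [ 96.236   14.5599 140.    ] [137.5323  -5.0536 140.    ]
```

```bash
python3 - <<'E'
from fit import *
np.set_printoptions(precision=3,suppress=True)
def tri3(ub,ua,x0=(.4,0,.2)):
    r=least_squares(lambda q:np.concatenate([proj(b,q)[0]-ub,proj(a,q)[0]-ua]),x0); return r.x,r.fun
print("vise jaw top",tri3((88,262),(138,101)))
print("dial c",[inv(x) if len(x)==3 else x for x in tri3(T(285,108),S(488,128))])
print("zero mark",[inv(x) if len(x)==3 else x for x in tri3(T(303,45),S(530,87))])
for d in(a,b):
    print("cam",-cv2.Rodrigues(d["rvec"])[0].T@np.ravel(d["tvec"]))
print("shelf edge", tri3((345,108),(383,78)),tri3((290,118),(290,140)))
print("knobgrip",W(p,(.099,0,.127)),"tape", ray(b,(311,243),.07),"tin",ray(b,(357,245),.058))
for z in (.1,.2,.3): print(ray(b,(133,235),z),ray(b,(170,120),z))
E
```

```text
vise jaw top (array([ 0.344, -0.026,  0.315]), array([ 0.802, -0.861, -1.61 , -0.178]))
dial c [array([ 0.109, -0.004,  0.105]), array([ 0.745, -0.55 , -1.105,  0.117])]
zero mark [array([ 0.142, -0.001,  0.121]), array([ 0.187, -0.135, -0.279,  0.033])]
cam [-0.398 -0.996  0.572]
cam [ 0.3   -0.446  1.177]
shelf edge (array([ 0.631, -0.51 ,  0.35 ]), array([ 11.096,  -6.516, -16.351,   3.796])) (array([ 0.636, -0.346,  0.187]), array([-14.272,   9.942,  21.527,  -2.971]))
knobgrip [ 0.601 -0.286  0.127] tape [ 0.396 -0.42   0.07 ] tin [ 0.391 -0.528  0.058]
[ 0.414 -0.017  0.1  ] [ 0.687 -0.086  0.1  ]
[ 0.403 -0.056  0.2  ] [ 0.651 -0.119  0.2  ]
[ 0.393 -0.096  0.3  ] [ 0.615 -0.152  0.3  ]
```

```bash
cat > mv.py <<'E'
from h import *
P=np.array([.511,-.2444,-.4316])
np.set_printoptions(precision=3,suppress=True)
def W(q):
    c,s=np.cos(P[2]),np.sin(P[2]);return np.array([P[0]+c*q[0]-s*q[1],P[1]+s*q[0]+c*q[1],q[2]])
def inv(w): return R.from_euler('z',-P[2]).apply(np.array(w)-[P[0],P[1],0])
def delta(pos,rot=None,yaw=None,o=None):
    o=o or observe(); R0=R.from_euler('xyz',o["tool_rot"],degrees=True)
    if rot is None: rot=R.from_euler('xyz',[180,0,yaw],degrees=True)
    return (R0.inv().apply(np.array(pos)-o["position"])*1e3).round(1),(R0.inv()*rot).as_rotvec().round(3)
E
python3 - <<'E'
from mv import *
for q in ([.165,.603,.45],[.40,.0,.46],[.487,-.28,.46]): print(delta(q,yaw=65.3))
E
```

```text
(array([  -0.2,    0.3, -202.4]), array([-0.001,  0.001,  1.735]))
(array([-385.9, -519.4, -211.6]), array([-0.001,  0.001,  1.735]))
(array([-543.6, -766.5, -211.2]), array([-0.001,  0.001,  1.735]))
```

Emit:
{"fn": "jog_arm", "kwargs": {
  "targets": [0.5,0,0,-210,0,0,0,0.5,0,0,-210,0,0,0,0.5,0,0,-210,0,0,0,0.5,0,0,-210,0,0,0,0.5,0,0,-210,0,0,0,0.5,-386,-519,-210,0,0,1.735,0.5,-386,-519,-210,0,0,1.735,0.5,-386,-519,-210,0,0,1.735,0.5,-386,-519,-210,0,0,1.735,0.5,-386,-519,-210,0,0,1.735,0.5,-386,-519,-210,0,0,1.735,0.5,-386,-519,-210,0,0,1.735,0.5,-386,-519,-210,0,0,1.735,0.5,-386,-519,-210,0,0,1.735],
  "force": 20
}}

```text
time_s: 1.27
position: [0.3015, 0.2514, 0.4574]
tool_rot: [-180.0, -0.0, 99.9]
force: [1.1, 0.1, 0.5]
width: 0.496
finger_force: 0.0
```

```bash
python3 - <<'E'
from mv import *
for q in ([.40,.0,.46],[.487,-.28,.46]): print(delta(q,yaw=65.3))
print(observe()["joints"])
E
```

```text
(array([-264.6,   53.8,   -2.7]), array([-0.   , -0.   ,  0.604]))
(array([-555.4,   91.3,   -2.8]), array([-0.   , -0.   ,  0.604]))
[-67.167  -5.538  17.576  98.018   1.651  87.271 -39.844]
```

Emit:
{"fn": "jog_arm", "kwargs": {
  "targets": [0.5,-265,54,0,0,0,0.604,0.5,-265,54,0,0,0,0.604,0.5,-265,54,0,0,0,0.604,0.5,-265,54,0,0,0,0.604,0.5,-265,54,0,0,0,0.604,0.5,-265,54,0,0,0,0.604,0.5,-555,91,0,0,0,0.604,0.5,-555,91,0,0,0,0.604,0.5,-555,91,0,0,0,0.604,0.5,-555,91,0,0,0,0.604,0.5,-555,91,0,0,0,0.604,0.5,-555,91,0,0,0,0.604,0.5,-555,91,0,0,0,0.604,0.5,-555,91,0,0,0,0.604,0.5,-555,91,0,0,0,0.604,0.5,-555,91,0,0,0,0.604,0.5,-555,91,0,0,0,0.604]
}}

```text
time_s: 2.68
position: [0.4895, -0.2758, 0.4573]
tool_rot: [-179.9, -0.0, 65.6]
force: [0.5, 0.3, -0.4]
width: 0.501
finger_force: 0.0
```

```bash
python3 - <<'E'
from mv import *
print(observe()["joints"],observe()["position"])
for z in(.13,.072): print(delta([.487,-.2795,z],yaw=65.3))
E
```

```text
[-18.399  18.933  61.874  80.561 -16.627  90.299  17.697] [ 0.49  -0.276  0.457]
(array([ -4.5,  -0.5, 327.3]), array([-0.001, -0.   ,  0.006]))
(array([ -4.6,  -0.4, 385.3]), array([-0.001, -0.   ,  0.006]))
```

Emit:
{"fn": "jog_arm", "kwargs": {
  "targets": [0.5,-4,0,327,0,0,0,0.5,-4,0,327,0,0,0,0.5,-4,0,327,0,0,0,0.5,-4,0,327,0,0,0,0.5,-4,0,327,0,0,0,0.5,-4,0,327,0,0,0,0.5,-4,0,327,0,0,0,0.5,-4,0,327,0,0,0,0.5,-4,0,327,0,0,0,0.5,-4,0,327,0,0,0,0.5,-4,0,327,0,0,0]
}}

```text
time_s: 3.6
position: [0.4893, -0.2797, 0.1329]
tool_rot: [179.9, -0.0, 65.7]
force: [0.4, 0.0, 0.9]
width: 0.496
finger_force: 0.0
```

```bash
python3 - <<'E'
from mv import *
print(observe()["joints"],observe()["position"])
print(delta([.487,-.2795,.072],yaw=65.3))
d=snap("scene");e=snap("top")
cv2.imwrite("pics/d1.png",np.hstack([cv2.resize(d["image"][110:240,190:320],(390,390),interpolation=2),cv2.resize(e["image"][120:250,190:320],(390,390),interpolation=2)]))
E
```

```text
[ -9.375  33.556  49.756 109.325 -32.388  52.098  32.131] [ 0.489 -0.28   0.133]
(array([-0.7, -2.3, 60.9]), array([ 0.003, -0.   ,  0.007]))
```

View pics/d1.png

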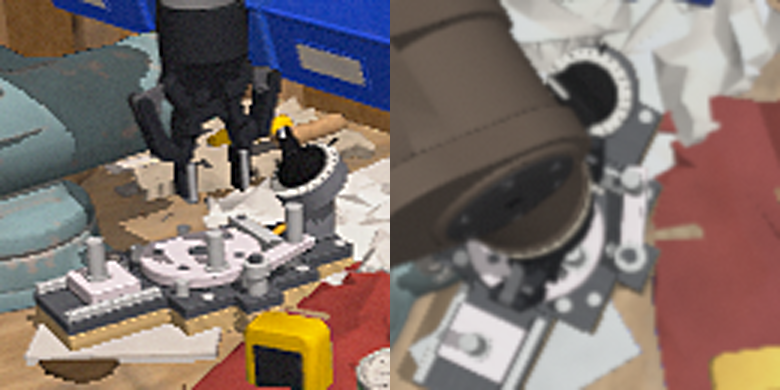

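The picture shows the fingers (192 and 243, 190) straddling the peg (215,240), clear of the clamp. I descend and grip.

Emit:
{"fn": "jog_arm", "kwargs": {
  "targets": [0.5,-1,-2,30,0,0,0,0.5,-1,-2,61,0,0,0,0.5,-1,-2,61,0,0,0,0.1,-1,-2,61,0,0,0,0.1,-1,-2,61,0,0,0,0.1,-1,-2,61,0,0,0,0.1,-1,-2,61,0,0,0,0.1,-1,-2,61,0,0,0,0.1,-1,-2,61,0,0,0],
  "force": 25
}}

```text
time_s: 4.45
position: [0.4869, -0.281, 0.0718]
tool_rot: [179.8, -0.0, 65.6]
force: [-0.9, -0.2, 9.0]
width: 0.175
finger_force: 25.9
```

```bash
python3 - <<'E'
from mv import *
o=observe();print(o["joints"],inv(o["position"]),o["force"],o["width"],o["finger_force"])
c0=inv(o["position"])
# disc centre: assume (-3,0.5)mm ; peg angle from it
C=np.array([-.001,0.0]); 
v=c0[:2]-C; a0=np.arctan2(v[1],v[0]); print(np.degrees(a0),np.hypot(*v))
tot=np.pi+a0   # clockwise turn to -180
y0=o["tool_rot"][2]
for k in range(1,7):
    t=tot*k/6; a=a0-t; q=C+.040*np.array([np.cos(a),np.sin(a)])
    print(np.degrees(t),*delta(W([*q,c0[2]]),yaw=y0-np.degrees(t)))
E
```

```text
[ -5.848  37.843  45.036 112.136 -37.556  45.489  36.36 ] [-0.007 -0.043  0.072] [-0.918 -0.238  8.996] 0.1746471562102965 25.934059023857117
-97.34631565787235 0.043668721596058245
13.775614057021276 [ 6.1 -8.8 -0. ] [ 0.003 -0.001  0.24 ]
27.55122811404255 [ 10.6 -17.2  -0.1] [ 0.003 -0.001  0.481]
41.326842171063824 [ 17.1 -24.3  -0.1] [ 0.003 -0.001  0.721]
55.1024562280851 [ 25.  -29.7  -0.1] [ 0.003 -0.002  0.962]
68.87807028510638 [ 34.  -33.   -0.1] [ 0.003 -0.002  1.202]
82.65368434212765 [ 43.5 -34.1  -0.1] [ 0.003 -0.003  1.443]
```

Emit:
{"fn": "jog_arm", "kwargs": {
  "targets": [0.1,1.5,-4,0,0,0,0.12,0.1,3.1,-8.8,0,0,0,0.24,0.1,5.5,-13,0,0,0,0.36,0.1,8.2,-17.2,0,0,0,0.48,0.1,11.6,-20.8,0,0,0,0.6,0.1,15.3,-24.3,0,0,0,0.72,0.1,19.4,-27.2,0,0,0,0.84,0.1,23.8,-29.7,0,0,0,0.96,0.1,28.5,-31.5,0,0,0,1.08,0.1,33.4,-33,0,0,0,1.2,0.1,38.4,-33.8,0,0,0,1.32,0.1,43.5,-34.1,0,0,0,1.44,0.1,43.5,-34.1,0,0,0,1.44,0.1,43.5,-34.1,0,0,0,1.44]
}}

```text
time_s: 5.62
position: [0.4693, -0.2359, 0.0729]
tool_rot: [179.1, -0.2, -17.4]
force: [-17.0, -25.3, 8.5]
width: 0.176
finger_force: 27.4
```

```bash
python3 - <<'E'
from mv import *
o=observe();print(o["joints"],inv(o["position"]),o["tool_rot"],o["force"],o["width"],o["finger_force"])
d=snap("scene");e=snap("top")
cv2.imwrite("pics/d2.png",np.hstack([cv2.resize(d["image"][130:230,190:320],(520,400),interpolation=2),cv2.resize(e["image"][150:250,205:275],(280,400),interpolation=2)]))
E
```

```text
[-22.313  46.848  67.576 118.166 -54.692  54.485 -31.887] [-0.041 -0.01   0.073] [179.093  -0.232 -17.363] [-17.001 -25.256   8.535] 0.1759050217105992 27.378790229558945
```

View pics/d2.png

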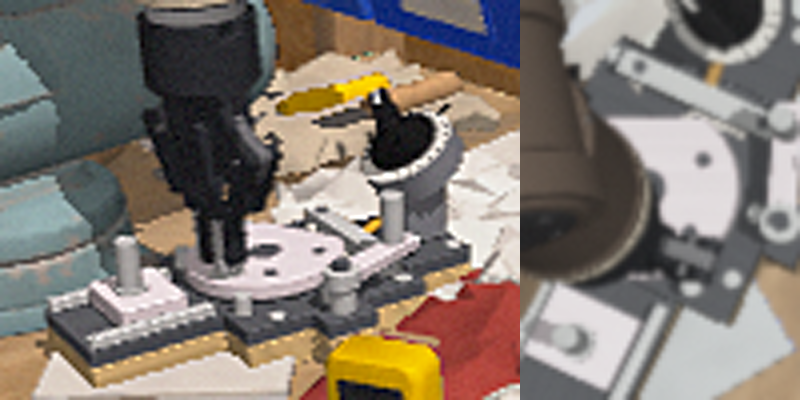

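The picture shows the disc still about 16-20° short of square (flat roughly horizontal at right crop (650,118) against the slanted bar). The tool stopped 10 mm short with 30 N sideways, so I ease off, open a little and see what resists.

Emit:
{"fn": "jog_arm", "kwargs": {
  "targets": [0.1,0,8,0,0,0,0,0.4,0,8,0,0,0,0,0.4,0,8,0,0,0,0,0.4,0,8,0,0,0,0]
}}

```text
time_s: 6.05
position: [0.4711, -0.2331, 0.07]
tool_rot: [-179.9, -0.0, -16.8]
force: [0.4, -0.1, -0.1]
width: 0.401
finger_force: 0.0
```

```bash
python3 - <<'E'
from mv import *
o=observe();print(o["joints"],inv(o["position"]),o["tool_rot"],o["force"],o["moment"],o["width"],o["joint_efforts"])
d=snap("scene");e=snap("top")
cv2.imwrite("pics/d3.png",np.hstack([cv2.resize(d["image"][60:240,60:310],(500,360),interpolation=2),cv2.resize(e["image"][100:340,60:260],(300,360),interpolation=2)]))
E
```

```text
[-21.538  46.817  66.694 117.905 -55.044  54.935 -31.114] [-0.041 -0.006  0.07 ] [-179.919   -0.038  -16.79 ] [ 0.365 -0.063 -0.073] [0.019 0.044 0.   ] 0.4014495376284524 [  0.748 -57.021  21.579 -16.395   0.057  -0.04    0.001]
```

View pics/d3.png

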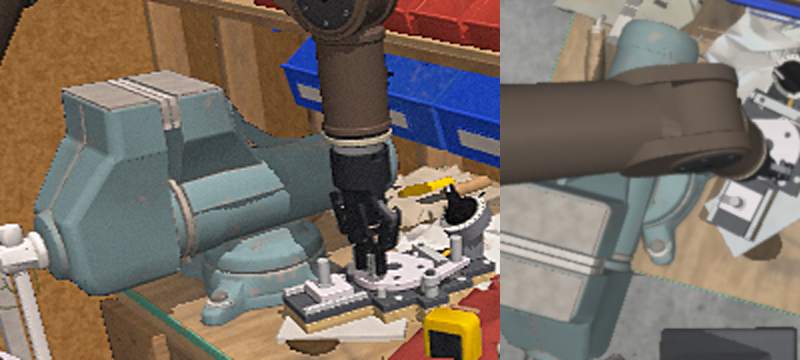

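No contact with the vise: the wrist is clear and the force is zero once opened. So the gripped disc had jammed. I cage the peg loosely and push it the rest of the way.

Emit:
{"fn": "jog_arm", "kwargs": {
  "targets": [0.28,1,0,-1,0,0,0,0.28,1,0,-1,0,0,0,0.28,1,-2,-1,0,0,0,0.28,2,-4,-1,0,0,0,0.28,2,-6,-1,0,0,0,0.28,2,-6,-1,0,0,0]
}}

```text
time_s: 6.65
position: [0.4713, -0.2316, 0.0709]
tool_rot: [179.7, 0.1, -17.1]
force: [-10.9, -9.8, 2.9]
width: 0.283
finger_force: 6.2
```

```bash
cat > st.py <<'E'
from mv import *
o=observe();i=R.from_euler('z',-P[2])
print("fix",inv(o["position"])*1e3,o["tool_rot"],"F",i.apply(o["force"]),o["width"],o["finger_force"],o["time_s"],"j",o["joints"])
E
python3 st.py
```

```text
fix [-41.463  -4.979  70.93 ] [179.693   0.088 -17.058] F [ -5.783 -13.419   2.894] 0.28342683820741704 6.216636747121811 6.65 j [-22.135  46.953  67.088 117.901 -54.782  54.975 -31.861]
```

```bash
python3 - <<'E'
from mv import *
d=snap("scene");e=snap("top")
A=cv2.resize(d["image"][176:213,220:315],None,fx=8,fy=8,interpolation=2)
B=cv2.resize(e["image"][155:205,215:275],None,fx=6,fy=6,interpolation=2)
def ov(im,dd,x0,y0,s):
    im=im.copy()
    for q in [(-.045,.046),(-.045,-.046),(.011,.062),(.011,-.062)]:
        c=np.array([W([q[0]+.006*np.cos(t),q[1]+.006*np.sin(t),.048]) for t in np.linspace(0,6.28,20)])
        cv2.polylines(im,[np.int32((proj(dd,c)-[x0,y0]+.5)*s)],True,(0,0,255))
    for q in [(.055,)]:
        cv2.polylines(im,[np.int32((proj(dd,[W([.055,-.055,.05]),W([.055,.055,.05])])-[x0,y0]+.5)*s)],False,(0,0,255))
    f=np.radians(14);C=np.array([-.0025,0])
    c=[W([*(C+.055*np.array([np.cos(f+t),np.sin(f+t)])),.048]) for t in np.linspace(.6435,2*np.pi-.6435,40)]
    cv2.polylines(im,[np.int32((proj(dd,c)-[x0,y0]+.5)*s)],True,(255,0,0))
    return im
A=ov(A,d,220,176,8);B2=ov(B,e,215,155,6)
M=np.zeros((600,760,3),np.uint8);M[:296,:760]=A;M[297:597,:360]=B;M[297:597,365:725]=B2
cv2.imwrite("pics/d4.png",M)
E
```

```text
(no output)
```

View pics/d4.png

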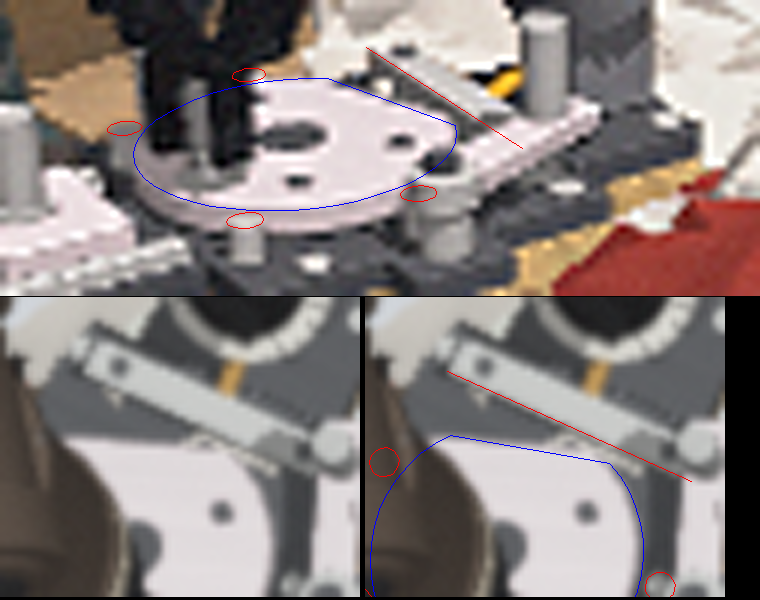

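```bash
cat > dfit.py <<'E'
from mv import *
def samp(im,uv): return cv2.remap(im,np.float32(uv[:,0])[None],np.float32(uv[:,1])[None],cv2.INTER_LINEAR)[0]
def score(im,d,c,ph,umin=234):
    t=np.linspace(.6435,2*np.pi-.6435,90); a=np.linspace(-.6,.6,25)
    pts=[];
    for r in(.053,.057):
        k=r/.055
        rim=np.c_[r*np.cos(t),r*np.sin(t)]
        fl=np.c_[np.full(25,.044+(r-.055)),.031*a/.6]
        q=np.r_[rim,fl]; R2=np.array([[np.cos(ph),-np.sin(ph)],[np.sin(ph),np.cos(ph)]]); q=q@R2.T+c
        pts.append(proj(d,[W([x,y,.048]) for x,y in q]))
    i,o=pts; m=(o[:,0]>umin)&(o[:,1]<215)
    return np.clip(samp(im,i[m])-samp(im,o[m]),0,90).mean()
def dfit(e,umin=234):
    im=np.float32(e["image"][:,:,2])
    best=[(score(im,e,(x/1e3,y/1e3),np.radians(f),umin),x,y,f) for x in np.arange(-8,13,2) for y in(-4,-2,0,2,4) for f in range(-12,40,2)]
    return sorted(best)[::-1][:8]
if __name__=="__main__":
    for s in dfit(snap("top")): print(np.round(s,1))
E
python3 dfit.py; python3 - <<'E'
import pickle
from dfit import *
a,b=pickle.load(open("c.pkl","rb")); im=np.float32(b["image"][:,:,2])
print([np.round(s,1) for s in sorted([(score(im,b,(x/1e3,y/1e3),np.radians(f),0),x,y,f) for x in range(-8,6,2) for y in(-4,-2,0,2,4) for f in range(50,96,3)])[::-1][:5]])
E
```

```text
[65.6 -2.   2.  20. ]
[65.1 -2.   2.  22. ]
[64.7 -2.   4.  20. ]
[64.7 -2.   4.  18. ]
[64.3 -2.   2.  26. ]
[64.1 -2.   2.  24. ]
[63.8 -2.   2.  18. ]
[63.4 -2.   2.  16. ]
[array([79.4, -4. ,  0. , 83. ]), array([78.7, -4. ,  0. , 86. ]), array([78.3, -2. ,  0. , 83. ]), array([77.7, -2. ,  0. , 86. ]), array([76.8, -4. ,  0. , 80. ])]
```

```bash
python3 - <<'E'
import pickle
from mv import *
a,b=pickle.load(open("c.pkl","rb"))
for uv in [(192,125),(180,180),(165,235)]:
    for z in(.1,.145,.18): print(uv,z,inv(ray(b,uv,z))*1e3)
for z in (.034,.05): print("strip",inv(ray(b,(253,180),z))*1e3,inv(ray(b,(234,171),z))*1e3)
print("jaw corner",inv(ray(b,(133,235),.31))*1e3,"lug",inv(ray(b,(203,205),.03))*1e3)
E
python3 st.py
```

```text
(192, 125) 0.1 [104.122 164.618 100.   ]
(192, 125) 0.145 [ 95.301 146.419 145.   ]
(192, 125) 0.18 [ 88.44  132.265 180.   ]
(180, 180) 0.1 [-26.223 128.513 100.   ]
(180, 180) 0.145 [-29.6   111.823 145.   ]
(180, 180) 0.18 [-32.227  98.841 180.   ]
(165, 235) 0.1 [-153.71   100.175  100.   ]
(165, 235) 0.145 [-151.763   84.668  145.   ]
(165, 235) 0.18 [-150.248   72.607  180.   ]
strip [ 52.968 -10.63   34.   ] [54.056 42.102 34.   ]
strip [ 50.728 -14.275  50.   ] [51.801 37.719 50.   ]
jaw corner [-168.739   81.009  310.   ] lug [-53.317  74.211  30.   ]
fix [-41.492  -4.904  70.878] [179.722   0.093 -17.06 ] F [ -5.384 -13.301   2.426] 0.2808293930482069 6.0598620772361755 6.8 j [-22.117  46.952  67.073 117.899 -54.794  54.992 -31.85 ]
```

Emit:
{"fn": "jog_arm", "kwargs": {
  "targets": [0.28,-2,8,-2,0,0,0,0.28,-2,14,-2,0,0,0,0.28,-2,14,-2,0,0,0,0.28,-3,8,-2,0,0,0,0.28,-4,2,-2,0,0,0,0.28,-4,-2,-2,0,0,0,0.28,-4,-5,-2,0,0,0,0.28,-4,-5,-2,0,0,0]
}}

```text
time_s: 7.47
position: [0.4697, -0.2236, 0.0726]
tool_rot: [179.8, 0.1, -16.9]
force: [-7.8, -6.5, 2.3]
width: 0.278
finger_force: 4.3
```

```bash
python3 st.py; python3 dfit.py|head -3
```

```text
fix [-46.217   1.617  72.646] [179.803   0.101 -16.943] F [-4.343 -9.139  2.306] 0.27816782250929734 4.325995445251465 7.4667 j [-23.157  46.565  67.403 118.487 -54.666  54.916 -32.226]
[77.2 -2.   2.   8. ]
[76.7 -2.   2.   6. ]
[74.9 -2.   2.  10. ]
```

It freed: the disc is now at about 8°. I push a little farther.

Emit:
{"fn": "jog_arm", "kwargs": {
  "targets": [0.28,0,6,0,0,0,0,0.28,1,10,0,0,0,0,0.28,0,4,0,0,0,0,0.28,0,-2,0,0,0,0,0.28,0,-5,0,0,0,0,0.28,0,-8,0,0,0,0,0.28,0,-8,0,0,0,0]
}}

```text
time_s: 8.1
position: [0.4743, -0.2143, 0.0725]
tool_rot: [180.0, -0.0, -16.8]
force: [-0.9, -1.1, 0.9]
width: 0.283
finger_force: 0.5
```

```bash
python3 st.py; python3 dfit.py|head -3
```

```text
fix [-45.886  12.009  72.528] [179.995  -0.003 -16.811] F [-0.311 -1.38   0.937] 0.2826908789041407 0.4640602972358465 8.1 j [-24.164  46.559  67.39  118.513 -54.908  54.998 -32.954]
[83.2 -2.   2.  -6. ]
[82.8 -2.   2.  -8. ]
[80.4 -2.   2.  -4. ]
```

Emit:
{"fn": "jog_arm", "kwargs": {
  "targets": [0.28,1,4,0,0,0,0,0.28,2,8,0,0,0,0,0.28,2,12,0,0,0,0,0.28,2,14,0,0,0,0,0.28,2,14,0,0,0,0]
}}

```text
time_s: 8.57
position: [0.4715, -0.2298, 0.0726]
tool_rot: [-180.0, -0.0, -16.9]
force: [0.2, 0.5, -0.3]
width: 0.28
finger_force: 0.0
```

```bash
python3 st.py; python3 dfit.py|head -3
```

```text
fix [-41.991  -3.274  72.606] [-179.994   -0.001  -16.915] F [ 0.011  0.547 -0.334] 0.2799390464280307 0.0 8.5667 j [-22.184  46.663  67.103 117.947 -54.748  55.142 -31.746]
[80.9  0.  -2.  -2. ]
[79.6  0.  -2.  -4. ]
[77.9  0.  -2.   0. ]
```

```bash
python3 - <<'E'
from mv import *
import pickle
a,b=pickle.load(open("c.pkl","rb"))
o=observe();x,y,_=o["position"]
for z in(.2,.25,.3,.35,.4,.45): print(z,proj(a,[x,y,z]))
for q in [(-.042,-.003,.15),(-.102,-.001,.15),(-.102,-.001,.079)]: print(delta(W(q),yaw=-20,o=o))
E
```

```text
0.2 [[238.814 143.276]]
0.25 [[237.003 124.243]]
0.3 [[235.126 104.518]]
0.35 [[233.179  84.061]]
0.4 [[231.158  62.832]]
0.45 [[229.06   40.785]]
(array([ -0. ,  -0.1, -77.4]), array([-0.   , -0.   ,  0.054]))
(array([-59.2, -10.2, -77.4]), array([-0.   , -0.   ,  0.054]))
(array([-59.2, -10.2,  -6.4]), array([-0.   , -0.   ,  0.054]))
```

Emit:
{"fn": "jog_arm", "kwargs": {
  "targets": [0.5,0,0,0,0,0,0,0.5,0,0,-2,0,0,0,0.5,0,0,-40,0,0,0,0.5,0,0,-77,0,0,0,0.5,-30,-5,-77,0,0,0.05,0.5,-59,-10,-77,0,0,0.05,0.5,-59,-10,-77,0,0,0.05,0.5,-59,-10,-40,0,0,0.05,0.5,-59,-10,-6,0,0,0.05,0.5,-59,-10,-6,0,0,0.05,0.1,-59,-10,-6,0,0,0.05,0.1,-59,-10,-6,0,0,0.05,0.1,-59,-10,-6,0,0,0.05,0.1,-59,-10,-6,0,0,0.05,0.1,-59,-10,-6,0,0,0.05,0.1,-59,-10,-6,0,0,0.05],
  "force": 50
}}

```text
time_s: 9.95
position: [0.4194, -0.201, 0.08]
tool_rot: [-179.8, -0.0, -19.6]
force: [2.1, 8.3, -0.6]
width: 0.163
finger_force: 48.7
```

```bash
python3 st.py; python3 dfit.py|head -2; python3 - <<'E'
from mv import *
o=observe();q=inv(o["position"])
for x in(-.071,-.066): print(delta(W([x,q[1],q[2]]),yaw=o["tool_rot"][2],o=o))
E
```

```text
fix [-101.364    1.089   80.047] [-179.798   -0.044  -19.647] F [-1.602  8.396 -0.586] 0.1626883335745461 48.68476867675781 9.95 j [-24.405  38.583  64.387 125.621 -49.825  47.724 -37.022]
[81.5  0.  -2.  -2. ]
[79.8  0.  -2.  -4. ]
(array([30.3,  2.7,  0. ]), array([-0.004, -0.001,  0.   ]))
(array([35.2,  3.1,  0. ]), array([-0.004, -0.001,  0.   ]))
```

Emit:
{"fn": "jog_arm", "kwargs": {
  "targets": [0.1,4,1,0,0,0,0,0.1,8,1,0,0,0,0,0.1,12,1,0,0,0,0,0.1,15,2,0,0,0,0,0.1,18,2,0,0,0,0,0.1,21,2,0,0,0,0,0.1,24,2,0,0,0,0,0.1,26,2.5,0,0,0,0,0.1,28,2.5,0,0,0,0,0.1,30,3,0,0,0,0,0.1,32,3,0,0,0,0,0.1,34,3,0,0,0,0,0.1,34,3,0,0,0,0]
}}

```text
time_s: 11.08
position: [0.4481, -0.2143, 0.0799]
tool_rot: [-179.7, 0.2, -19.7]
force: [-7.4, 11.8, 11.6]
width: 0.167
finger_force: 50.2
```

```bash
python3 st.py; python3 dfit.py|head -3
```

```text
fix [-69.69    1.058  79.944] [-179.723    0.211  -19.67 ] F [-11.651   7.651  11.633] 0.16703539050983224 50.18457233905792 11.0833 j [-22.398  40.877  63.375 121.16  -49.76   50.391 -38.422]
[63.5  8.  -2.   0. ]
[62.9  8.  -2.  -2. ]
[61.2  8.  -2.   2. ]
```

Emit:
{"fn": "jog_arm", "kwargs": {
  "targets": [0.1,3,0,0,0,0,0,0.1,6,0,0,0,0,0,0.1,6,0,0,0,0,0,0.1,6,0,0,0,0,0]
}}

```text
time_s: 11.47
position: [0.4486, -0.2145, 0.0798]
tool_rot: [-179.5, 0.7, -19.8]
force: [-26.8, 21.6, 35.9]
width: 0.166
finger_force: 52.8
```

```bash
python3 st.py; python3 - <<'E'
from mv import *
import dfit
e=snap("top");im=np.float32(e["image"][:,:,2])
print([np.round(s,1) for s in sorted([(dfit.score(im,e,(x/1e3,y/1e3),np.radians(f),234),x,y,f) for x in range(4,14) for y in(-3,-2,-1,0,1,2,3) for f in range(-8,9)])[::-1][:5]])
E
```

```text
fix [-69.17    1.022  79.751] [-179.549    0.698  -19.789] F [-33.406   8.412  35.875] 0.16594021097476302 52.81372547149658 11.4667 j [-22.117  41.193  63.338 120.684 -49.518  51.134 -38.722]
[array([65.3,  9. , -1. , -2. ]), array([65.3,  9. , -1. ,  0. ]), array([65.3,  9. , -1. , -1. ]), array([64.3,  9. , -1. ,  1. ]), array([64.3,  9. , -1. , -3. ])]
```

Emit:
{"fn": "jog_arm", "kwargs": {
  "targets": [0.1,-4,0,0,0,0,0,0.1,-8,0,0,0,0,0,0.1,-8,0,0,0,0,0,0.5,-8,0,0,0,0,0,0.5,-8,0,0,0,0,0,0.5,-8,0,0,0,0,0,0.5,-8,0,-40,0,0,0,0.5,-8,0,-80,0,0,0,0.5,-8,0,-110,0,0,0,0.5,-8,0,-110,0,0,0],
  "force": 25
}}

```text
time_s: 12.35
position: [0.4491, -0.2193, 0.1943]
tool_rot: [179.9, -0.5, -19.8]
force: [0.9, -0.8, 0.3]
width: 0.503
finger_force: 0.0
```

```bash
python3 st.py; python3 - <<'E'
from mv import *
import dfit
o=observe()
for q in[(.064,-.0615,.19),(.064,-.0615,.098)]: print(delta(W(q),yaw=-5,o=o))
e=snap("top");im=np.float32(e["image"][:,:,2])
print([np.round(s,1) for s in sorted([(dfit.score(im,e,(x/1e3,y/1e3),np.radians(f),234),x,y,f) for x in range(4,14) for y in(-3,-2,-1,0,1,2,3) for f in range(-8,9)])[::-1][:5]])
E
```

```text
fix [-66.672  -3.104 194.259] [179.911  -0.46  -19.833] F [ 1.181 -0.318  0.302] 0.5034273624556959 0.0 12.35 j [-30.142  31.733  73.622 115.082 -35.766  59.932 -49.463]
(array([125.2,  69.3,   5.4]), array([ 0.003, -0.008, -0.259]))
(array([124.4,  69.2,  97.4]), array([ 0.003, -0.008, -0.259]))
[array([66.5,  9. , -1. , -2. ]), array([66.5,  9. , -1. , -1. ]), array([66.4,  9. , -1. ,  0. ]), array([65.8,  9. , -2. , -1. ]), array([65.7,  9. , -2. , -2. ])]
```

Emit:
{"fn": "jog_arm", "kwargs": {
  "targets": [0.5,15,8,5,0,0,-0.05,0.5,35,20,5,0,0,-0.1,0.5,60,33,5,0,0,-0.16]
}}

```text
time_s: 12.65
position: [0.4924, -0.267, 0.1828]
tool_rot: [-179.9, 0.1, -10.4]
force: [0.7, -1.3, 0.9]
width: 0.5
finger_force: 0.0
```

```bash
python3 st.py; python3 - <<'E'
from mv import *
o=observe()
for q in[(.064,-.0615,.19),(.064,-.0615,.098)]: print(delta(W(q),yaw=-5,o=o))
E
```

```text
fix [ -7.485 -28.299 182.796] [-179.917    0.09   -10.402] F [ 1.191 -0.936  0.945] 0.49992455220307336 0.0 12.65 j [-19.11   35.584  65.135 107.182 -36.822  61.827 -39.647]
(array([61. , 49.8, -7.4]), array([-0.002,  0.002, -0.094]))
(array([61.2, 50. , 84.6]), array([-0.002,  0.002, -0.094]))
```

Joint 3 is back well inside its range. On to above the clamp post, and a look.

Emit:
{"fn": "jog_arm", "kwargs": {
  "targets": [0.5,25,20,-6,0,0,-0.05,0.5,45,36,-6,0,0,-0.09,0.5,61,50,-6,0,0,-0.09,0.5,61,50,-6,0,0,-0.09,0.5,61,50,40,0,0,-0.09,0.5,61,50,50,0,0,-0.09,0.5,61,50,50,0,0,-0.09]
}}

```text
time_s: 13.23
position: [0.5412, -0.3256, 0.1295]
tool_rot: [-179.8, 0.4, -5.4]
force: [-0.3, 1.3, -0.3]
width: 0.503
finger_force: 0.0
```

```bash
python3 st.py; python3 - <<'E'
from mv import *
o=observe()
d=snap("scene");e=snap("top")
print(delta(W((.064,-.0615,.098)),yaw=-5,o=o))
cv2.imwrite("pics/d5.png",np.hstack([cv2.resize(d["image"][110:220,210:320],(400,400),interpolation=2),cv2.resize(e["image"][120:220,205:305],(400,400),interpolation=2)]))
E
```

```text
fix [ 61.432 -61.076 129.467] [-179.796    0.384   -5.432] F [-0.79   1.03  -0.328] 0.5028648763101529 0.0 13.2333 j [ -8.059  43.519  57.115  99.269 -41.171  61.313 -32.134]
(array([ 2.5,  1.4, 31.4]), array([-0.004,  0.007, -0.008]))
```

View pics/d5.png

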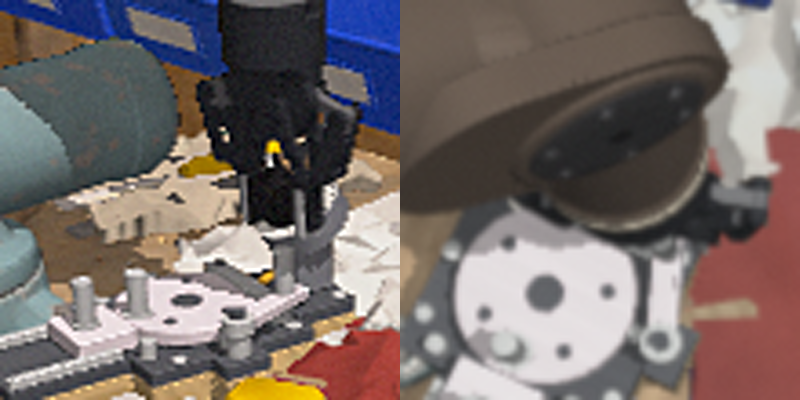

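The picture shows the disc home with its flat at the bar (right crop, disc (545,290), stop touching at (480,375)). The open fingers are over the clamp post (285,250). I descend, cage the post and follow the arc.

Emit:
{"fn": "jog_arm", "kwargs": {
  "targets": [0.5,2,1,15,0,0,0,0.5,2,1,31,0,0,0,0.5,2,1,31,0,0,0,0.28,2,1,31,0,0,0,0.28,2,1,31,0,0,0,0.28,2,1,31,0,0,0]
}}

```text
time_s: 13.83
position: [0.5458, -0.329, 0.1037]
tool_rot: [-180.0, -0.1, -5.4]
force: [0.3, 0.9, 1.4]
width: 0.279
finger_force: 0.7
```

```bash
python3 st.py; python3 - <<'E'
from mv import *
o=observe();c=inv(o["position"])
H=np.array([.011,-.08]);a0=np.arctan2(*(c[:2]-H)[::-1]);print(a0,np.hypot(*(c[:2]-H)))
for k in range(1,9):
    a=a0+(1.571+.10-a0)*k/8; q=H+.056*np.array([np.cos(a),np.sin(a)])
    print(round(a,2),*delta(W([*q,c[2]]),yaw=-5.4+70*k/8,o=o))
E
```

```text
fix [ 66.947 -62.272 103.688] [-179.997   -0.062   -5.383] F [-0.111  0.953  1.426] 0.27911233478810454 0.7328879646956921 13.8333 j [ -6.979  45.234  55.441 100.009 -43.225  58.706 -30.742]
0.3068612166714068 0.058688424031477414
0.48 [-3.2 -9.6 -0. ] [ 0.    -0.001 -0.152]
0.65 [ -5.3 -18.9  -0. ] [ 0.    -0.001 -0.305]
0.82 [ -9.  -27.7  -0. ] [ 0.    -0.001 -0.458]
0.99 [-14.1 -35.8  -0. ] [ 0.    -0.001 -0.611]
1.16 [-20.5 -42.8  -0. ] [ 0.    -0.001 -0.763]
1.33 [-28.  -48.7  -0. ] [ 0.    -0.001 -0.916]
1.5 [-36.4 -53.2  -0. ] [ 0.001 -0.001 -1.069]
1.67 [-45.5 -56.2  -0. ] [ 0.001 -0.001 -1.221]
```

Emit:
{"fn": "jog_arm", "kwargs": {
  "targets": [0.28,0,0,4,0,0,0,0.28,-2,-5,4,0,0,-0.08,0.28,-3.2,-9.6,4,0,0,-0.15,0.28,-4.2,-14,4,0,0,-0.23,0.28,-5.3,-19,4,0,0,-0.3,0.28,-7,-23.5,4,0,0,-0.38,0.28,-9,-28,4,0,0,-0.46,0.28,-11.5,-32,4,0,0,-0.53,0.28,-14,-36,4,0,0,-0.61,0.28,-17,-39.5,4,0,0,-0.69,0.28,-20.5,-43,4,0,0,-0.76,0.28,-24,-46,4,0,0,-0.84,0.28,-28,-49,4,0,0,-0.92,0.28,-32,-51,4,0,0,-1.0,0.28,-36.5,-53,4,0,0,-1.07,0.28,-41,-55,4,0,0,-1.15,0.28,-45.5,-56,4,0,0,-1.22,0.28,-45.5,-56,4,0,0,-1.22]
}}

```text
time_s: 15.33
position: [0.5068, -0.2693, 0.0996]
tool_rot: [179.8, -0.0, 64.8]
force: [2.1, 0.1, 0.1]
width: 0.28
finger_force: 1.2
```

```bash
python3 st.py
```

```text
fix [  6.571 -24.391  99.625] [179.762  -0.035  64.772] F [1.83  1.006 0.068] 0.280089224870102 1.1716921627521515 15.3333 j [ -3.287  33.688  37.775 109.023 -28.004  46.507  24.319]
```

Emit:
{"fn": "jog_arm", "kwargs": {
  "targets": [0.28,0,-3,0,0,0,0,0.28,0,-5,0,0,0,0,0.28,0,-5,0,0,0,0]
}}

```text
time_s: 15.58
position: [0.5061, -0.269, 0.1001]
tool_rot: [179.3, 0.1, 64.5]
force: [17.1, -6.0, -9.4]
width: 0.284
finger_force: 8.7
```

```bash
python3 st.py
```

```text
fix [  5.798 -24.41  100.116] [179.344   0.069  64.527] F [18.062  1.742 -9.377] 0.28382505987854056 8.70617151260376 15.5833 j [ -3.536  33.408  37.902 109.487 -28.064  45.897  24.131]
```

```bash
cat > kn.py <<'E'
from mv import *
D=np.array([.1125,0,.1035]);n=np.array([-.5,0,.866]);u=np.array([.866,0,.5]);yv=np.array([0,1.,0])
Rf=R.from_euler('z',P[2])
def rot(th):
    x=np.cos(th)*u+np.sin(th)*yv; z=-n; return Rf*R.from_matrix(np.c_[x,np.cross(z,x),z])
def onplane(d,uv,h):
    A=inv(ray(d,uv,0.0));B=inv(ray(d,uv,0.3));v=B-A
    q=A+v*((D+h*n-A)@n)/(v@n); r=q-D-h*n; return r@u*1e3,r@yv*1e3,np.degrees(np.arctan2(r@yv,r@u))
E
python3 - <<'E'
from kn import *
import pickle
a,b=pickle.load(open("c.pkl","rb"))
T=lambda x,y:(185+(x-1.5)/4,125+(y-1.5)/4)
S=lambda x,y:(195+(x-2)/5,140+(y-2)/5)
print("top ptr",[np.round(onplane(b,T(*q),.038),1) for q in[(231,84),(243,97),(255,109)]])
print("scene",[np.round(onplane(a,S(*q),.038),1) for q in[(447,65),(456,85)]],"zero",[np.round(onplane(b,T(303,45),h),1) for h in(0,.003)],np.round(onplane(a,S(530,87),.002),1))
# image-check both
A=cv2.resize(a["image"][148:178,276:308],None,fx=12,fy=12,interpolation=2);B=cv2.resize(b["image"][130:170,235:275],None,fx=9,fy=9,interpolation=2)
def ov(im,d,x0,y0,s):
    for th,c in((np.radians(80),(0,0,255)),(0,(0,255,0))):
        pts=[W(D+h*n+r*(np.cos(th)*u+np.sin(th)*yv)) for h,r in((.038,0),(.038,.024))]
        cv2.polylines(im,[np.int32((proj(d,pts)-[x0,y0]+.5)*s)],False,c)
    pts=[W(D+.03*(np.cos(t)*u+np.sin(t)*yv)) for t in np.linspace(0,6.28,40)]
    cv2.polylines(im,[np.int32((proj(d,pts)-[x0,y0]+.5)*s)],False,(255,0,0))
ov(A,a,276,148,12);ov(B,b,235,130,9)
M=np.zeros((360,760,3),np.uint8);M[:360,:384]=A[:360];M[:360,390:750]=B;cv2.imwrite("pics/d6.png",M)
o=observe();Rt=rot(np.radians(80))
for h in(.15,.09,.028): print(h,delta(W(D+h*n),rot=Rt,o=o))
E
```

```text
top ptr [array([ 7.4, 22. , 71.5]), array([ 3.2, 13.1, 76.3]), array([-0.5,  4.3, 96.3])]
scene [array([ 6.3, 14.9, 67. ]), array([  -1.9,   -6.5, -106.2])] zero [array([34.2, -0.1, -0.1]), array([35.1, -0.8, -1.4])] [34.5 -3.6 -6. ]
0.15 (array([  24.7,   32.9, -132.9]), array([-0.51 ,  0.049,  0.158]))
0.09 (array([ 25.1,  62.3, -80.6]), array([-0.51 ,  0.049,  0.158]))
0.028 (array([ 25.6,  92.7, -26.6]), array([-0.51 ,  0.049,  0.158]))
```

View pics/d6.png

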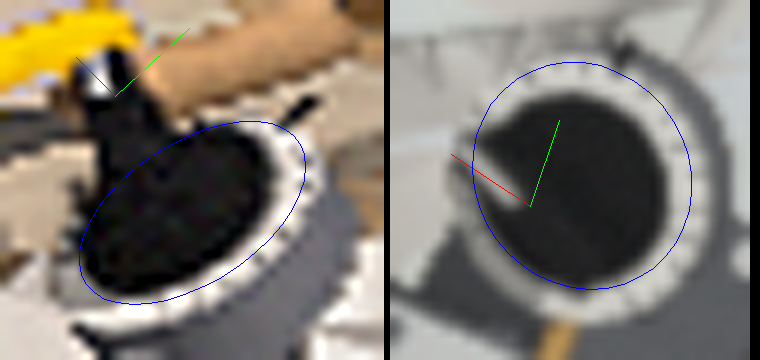

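The pictures show the pointer (top crop (478,155) to (518,206)) steeper than my 80° line, and the dial about 2 px lower than my model. I refit the dial centre and the angle.

```bash
python3 - <<'E'
from kn import *
import pickle
from scipy.optimize import least_squares
a,b=pickle.load(open("c.pkl","rb"))
tb=lambda x,y:np.array([235+(x-390)/9-.5,130+y/9-.5]);sa=lambda x,y:np.array([276+x/12-.5,148+y/12-.5])
r=least_squares(lambda q:np.concatenate([proj(b,q)[0]-tb(573,195),proj(a,q)[0]-sa(176,217)]),[.6,-.28,.1])
print("foot",inv(r.x),r.fun)
# knob bar top silhouettes: fit D shift (x,z) & theta with pointer endpoints in both views
def ptr(th,DD,rr): return W(DD+.038*n+rr*(np.cos(th)*u+np.sin(th)*yv))
for DD in (D,D+[-.004,0,-.002],D+[-.006,0,0]):
    D[:]=DD
    print(DD,[np.round(onplane(b,tb(*q),.038),1) for q in((478,155),(518,206))],[np.round(onplane(a,sa(*q),.038),1) for q in((90,58),(98,92))])
    D[:]=[.1125,0,.1035]
    f=DD+.006*n; print(" foot px",(proj(b,W(f))[0]-[234.5,129.5])*9+[390,0],(proj(a,W(f))[0]-[275.5,147.5])*12)
    for th in(50,60,70,80): print(th,[((proj(a,ptr(np.radians(th),DD,r_))[0]-[275.5,147.5])*12).round() for r_ in(.024,-.024)])
E
```

```text
foot [ 0.107 -0.     0.103] [ 0.116 -0.086 -0.172  0.018]
[0.113 0.    0.103] [array([ 6.8, 17.1, 68.2]), array([ -1.3,   3.1, 112. ])] [array([ 5.6, 19.4, 73.8]), array([ -1.1,   6.2, 100.1])]
 foot px [573.785 181.362] [179.804 193.906]
50 [array([122.,  32.]), array([107., 162.])]
60 [array([107.,  39.]), array([124., 155.])]
70 [array([91., 47.]), array([140., 146.])]
80 [array([76., 57.]), array([155., 136.])]
[0.108 0.    0.101] [array([11.4, 17. , 56.2]), array([ 3.3,  3. , 42.7])] [array([10. , 19. , 62.3]), array([ 3.3,  5.7, 60.5])]
 foot px [568.114 197.068] [165.539 205.617]
50 [array([108.,  43.]), array([ 93., 174.])]
60 [array([92., 50.]), array([109., 167.])]
70 [array([77., 59.]), array([125., 158.])]
80 [array([62., 69.]), array([140., 148.])]
[0.106 0.    0.103] [array([13. , 16.2, 51.1]), array([ 5. ,  2.3, 24.8])] [array([ 9.4, 14.6, 57.1]), array([ 2.8,  1.4, 27.6])]
 foot px [563.641 201.733] [157.803 199.445]
50 [array([100.,  37.]), array([ 85., 168.])]
60 [array([84., 44.]), array([101., 161.])]
70 [array([69., 52.]), array([117., 152.])]
80 [array([54., 62.]), array([132., 142.])]
```

Emit:
{"fn": "jog_arm", "kwargs": {
  "targets": [0.4,0,5,0,0,0,0,0.4,0,5,0,0,0,0,0.5,0,5,-40,0,0,0,0.5,0,5,-80,0,0,0,0.5,0,5,-110,0,0,0,0.5,0,5,-110,0,0,0],
  "force": 40
}}

```text
time_s: 16.08
position: [0.5068, -0.2714, 0.2144]
tool_rot: [179.6, -0.0, 64.4]
force: [1.8, -0.8, -0.1]
width: 0.502
finger_force: 0.0
```

```bash
sed -i 's/^D=np.array.*;n=/D=np.array([.1105,0,.101]);n=/' kn.py; python3 st.py; python3 - <<'E'
from kn import *
print(D);o=observe()
for h in(.13,.09,.028): print(h,delta(W(D+h*n),rot=rot(np.radians(61)),o=o))
E
```

```text
fix [  7.514 -26.257 214.376] [179.554  -0.012  64.402] F [ 1.993  0.023 -0.103] 0.502080937695622 0.0 16.0833 j [ -8.107  25.879  44.073 102.734 -20.756  59.303  18.162]
[0.111 0.    0.101]
0.13 (array([26.8, 37.6,  1.1]), array([-0.503,  0.134,  0.48 ]))
0.09 (array([27.1, 57.3, 35.9]), array([-0.503,  0.134,  0.48 ]))
0.028 (array([27.6, 87.9, 89.8]), array([-0.503,  0.134,  0.48 ]))
```

Emit:
{"fn": "jog_arm", "kwargs": {
  "targets": [0.6,27,37,1,-0.5,0.134,0.48,0.6,27,37,1,-0.5,0.134,0.48,0.6,27,37,1,-0.5,0.134,0.48,0.6,27,37,1,-0.5,0.134,0.48,0.6,27,37,1,-0.5,0.134,0.48,0.6,27,37,1,-0.5,0.134,0.48,0.6,27,37,1,-0.5,0.134,0.48,0.6,27,57,36,-0.5,0.134,0.48,0.6,27,57,36,-0.5,0.134,0.48,0.6,27,57,36,-0.5,0.134,0.48]
}}

```text
time_s: 16.92
position: [0.5686, -0.2691, 0.1708]
tool_rot: [154.0, -13.7, 39.7]
force: [-1.7, 0.3, 0.5]
width: 0.601
finger_force: 0.0
```

```bash
python3 st.py; python3 - <<'E'
from kn import *
o=observe()
for h in(.06,.028): print(h,delta(W(D+h*n),rot=rot(np.radians(61)),o=o))
E
```

```text
fix [ 62.665   1.68  170.844] [154.003 -13.666  39.674] F [-1.651 -0.413  0.466] 0.6014267261708369 0.0 16.9167 j [ -7.948  20.668  34.569 122.858 -45.577  14.442  10.287]
0.06 (array([ 1.8,  6.9, 24.3]), array([-0.014,  0.005,  0.004]))
0.028 (array([ 2. ,  7.3, 56.3]), array([-0.014,  0.005,  0.004]))
```

Emit:
{"fn": "jog_arm", "kwargs": {
  "targets": [0.6,2,7,10,-0.01,0,0,0.6,2,7,24,-0.01,0,0,0.6,2,7,38,-0.01,0,0,0.6,2,7,50,-0.01,0,0,0.6,2,7,56,-0.01,0,0,0.6,2,7,56,-0.01,0,0]
}}

```text
time_s: 17.42
position: [0.5984, -0.2853, 0.1267]
tool_rot: [153.3, -13.7, 39.6]
force: [0.3, 0.1, 0.7]
width: 0.596
finger_force: 0.0
```

```bash
python3 st.py; python3 - <<'E'
from kn import *
o=observe()
for h in(.06,.028): print(h,delta(W(D+h*n),rot=rot(np.radians(61)),o=o))
E
```

```text
fix [ 96.489  -0.616 126.733] [153.303 -13.745  39.595] F [0.244 0.173 0.717] 0.5958019695479394 0.0 17.4167 j [  3.025  26.174  21.68  120.45  -54.315   8.525  18.641]
0.06 (array([  0. ,  -1. , -30.7]), array([-0.002,  0.005,  0.002]))
0.028 (array([ 0.2, -0.9,  1.3]), array([-0.002,  0.005,  0.002]))
```

Emit:
{"fn": "jog_arm", "kwargs": {
  "targets": [0.05,0,0,0,0,0,0,0.05,0,0,0,0,0,0,0.05,0,0,0,0,0,0,0.05,0,0,0,0,0,0,0.05,0,0,0,0,0,0,0.05,0,0,0,0,0,0]
}}

```text
time_s: 17.92
position: [0.5979, -0.2835, 0.1276]
tool_rot: [153.3, -13.8, 39.7]
force: [-4.0, 2.9, 4.4]
width: 0.158
finger_force: 39.5
```

```bash
python3 st.py; python3 - <<'E'
from kn import *
o=observe();print(o["moment"])
q=W(D+.028*n); q=o["position"]
for t in (40,20,0): print(t,delta(q,rot=rot(np.radians(t)),o=o))
E
```

```text
fix [ 95.326   0.853 127.645] [153.296 -13.819  39.663] F [-4.823  0.98   4.442] 0.15754994382639023 39.47720289230347 17.9167 j [  2.864  25.994  21.699 120.601 -54.324   8.501  18.599]
[0.604 0.805 0.149]
40 (array([0., 0., 0.]), array([-0.001,  0.003,  0.369]))
20 (array([0., 0., 0.]), array([-0.001,  0.003,  0.718]))
0 (array([0., 0., 0.]), array([0.   , 0.004, 1.067]))
```

Gripped on the bar's 14 mm width. I turn clockwise in parts.

Emit:
{"fn": "jog_arm", "kwargs": {
  "targets": [0.05,0,0,0,0,0,0.09,0.05,0,0,0,0,0,0.18,0.05,0,0,0,0,0,0.27,0.05,0,0,0,0,0,0.36]
}}

```text
time_s: 18.25
position: [0.598, -0.2836, 0.1277]
tool_rot: [159.6, -22.3, 19.5]
force: [-4.6, 3.9, 3.8]
width: 0.154
finger_force: 39.5
```

```bash
python3 st.py; python3 - <<'E'
from kn import *
o=observe();print(o["moment"],o["qvel"])
for t in (20,0): print(t,delta(o["position"],rot=rot(np.radians(t)),o=o))
E
```

```text
fix [ 95.37    0.795 127.692] [159.598 -22.267  19.541] F [-5.782  1.664  3.842] 0.15357978820640797 39.531195759773254 18.25 j [ -0.34   26.576  26.121 120.854 -62.733  10.196   5.701]
[0.524 1.029 0.167] [-10.147   2.151  14.116   0.858 -23.471   5.645 -39.506]
20 (array([0., 0., 0.]), array([0.   , 0.003, 0.353]))
0 (array([0., 0., 0.]), array([0.001, 0.003, 0.702]))
```

Emit:
{"fn": "jog_arm", "kwargs": {
  "targets": [0.05,0,0,0,0,0,0.09,0.05,0,0,0,0,0,0.18,0.05,0,0,0,0,0,0.27,0.05,0,0,0,0,0,0.35]
}}

```text
time_s: 18.58
position: [0.598, -0.2837, 0.1277]
tool_rot: [168.7, -27.8, -1.8]
force: [-4.8, 3.4, 4.9]
width: 0.157
finger_force: 39.6
```

```bash
python3 st.py; python3 - <<'E'
from kn import *
o=observe();print(o["moment"],o["qvel"])
for t in (10,0): print(t,delta(o["position"],rot=rot(np.radians(t)),o=o))
E
```

```text
fix [ 95.437   0.731 127.743] [168.709 -27.824  -1.779] F [-5.789  1.076  4.894] 0.15721295241708672 39.576342701911926 18.5833 j [ -3.773  27.39   30.953 121.116 -69.372  12.308  -8.207]
[0.503 1.004 0.132] [ -8.674   2.299  12.272   0.751 -14.557   5.651 -40.423]
10 (array([0., 0., 0.]), array([0.001, 0.003, 0.178]))
0 (array([0., 0., 0.]), array([0.001, 0.003, 0.352]))
```

Emit:
{"fn": "jog_arm", "kwargs": {
  "targets": [0.05,0,0,0,0,0,0.09,0.05,0,0,0,0,0,0.18,0.05,0,0,0,0,0,0.27,0.05,0,0,0,0,0,0.34,0.05,0,0,0,0,0,0.34,0.05,0,0,0,0,0,0.34]
}}

```text
time_s: 19.08
position: [0.5979, -0.2837, 0.1277]
tool_rot: [179.4, -29.9, -23.7]
force: [-5.3, 2.4, 3.5]
width: 0.156
finger_force: 39.7
```

```bash
python3 st.py; python3 - <<'E'
from kn import *
o=observe();print(o["moment"])
print(delta(o["position"],rot=rot(0),o=o))
e=snap("top"); d=snap("scene")
for c,dd in(("t",e),("s",d)): print(c,(proj(dd,[W(D+.038*n),W(D+.038*n+.022*u)])))
E
```

```text
fix [ 95.424   0.642 127.73 ] [179.361 -29.85  -23.675] F [-5.835 -0.041  3.545] 0.15564082562982126 39.72288966178894 19.0833 j [ -5.759  27.967  33.812 121.266 -72.432  13.674 -24.695]
[0.577 0.912 0.037]
(array([0., 0., 0.]), array([0.002, 0.003, 0.016]))
t [[249.906 153.513]
 [252.883 144.761]]
s [[284.506 156.512]
 [290.226 151.346]]
```

Emit:
{"fn": "jog_arm", "kwargs": {
  "targets": [0.05,0,0,0,0,0,0.02,0.05,0,0,0,0,0,0.02,0.05,0,0,0,0,0,0.02,0.6,0,0,0,0,0,0.02,0.6,0,0,0,0,0,0.02,0.6,0,0,0,0,0,0.02,0.6,0,0,0,0,0,0.02,0.6,0,0,-30,0,0,0.02,0.6,0,0,-60,0,0,0.02,0.6,0,0,-90,0,0,0.02,0.6,0,0,-110,0,0,0.02,0.6,0,0,-110,0,0,0.02]
}}

```text
time_s: 20.18
position: [0.5487, -0.2611, 0.2253]
tool_rot: [-180.0, -30.0, -25.0]
force: [0.5, -0.3, 0.7]
width: 0.601
finger_force: 0.0
```

```bash
python3 st.py; python3 - <<'E'
from kn import *
d=snap("scene");e=snap("top")
np.save("e.npy",e["image"]);np.save("d.npy",d["image"])
print(e["image"][138:162,240:266].mean(2).astype(int)); print(d["image"][148:172,278:304].mean(2).astype(int))
E
```

```text
fix [ 41.207   0.592 225.313] [-179.969  -30.026  -25.015] F [ 0.603 -0.105  0.663] 0.6008924063680923 0.0 20.1833 j [-30.192  18.398  62.274 123.884 -47.877  23.103 -47.847]
[[169 186 193 194 196 195 187 181 200 181 157 195 212 212 214 213 197 209
  211 174 151 189 181 139 115 107]
 [167 182 190 192 194 198 193 198 211 210 180 184 192 194 192 191 189 195
  204 198 205 212 202 165 150 130]
 [179 184 186 188 190 207 212 199 206 197 181 142 121 119 103  96 101 127
  187 186 203 211 197 176 191 172]
 [182 183 184 184 179 204 213 202 188 136  89  61  50  50  42  38  47  90
  162 156 176 198 209 209 212 203]
 [183 183 183 188 178 199 198 164 119  71  39  35  29  29  29  29  34  64
  101  85  94 141 183 207 213 200]
 [186 188 186 201 206 197 157 102  57  35  28  32  40  39  33  28  29  33
   44  39  41  67 117 182 208 189]
 [202 202 182 183 188 157 100  53  31  25  30  47  90  85  55  32  28  27
   31  27  33  35  65 139 197 210]
 [211 207 164 128 132 106  61  32  28  25  30  68 149 132  76  39  28  28
   27  27  31  34  38  80 169 206]
 [203 198 165 132 118  80  41  29  25  24  35  85 172
[... 3608 characters left out ...]
25  28  21
   16  13 118 247 228 134 102 108]
 [178 184 174   0  14  20  28  23  24  22  31  23  26  26  21  26  22  27
    4 121 253 237 227 140 111 108]
 [177 176 165  50   1  18  29  22  22  25  31  27  28  23  32  23  27   0
   86 214 220 115 167 102 113 116]
 [177 171 143 150  35   7  24  28  19  27  24  24  22  18  28  22   3  51
  161 251 238 194 102 118 116 115]
 [109 188  92  67  71   0  15  25  23  24  29  20  24  20  16   2  51 165
  235 133 195 101 111 113 116 110]
 [207 187 129 150 107   1   0  31  26  16  28  18  12   4  25 145 252 250
  240 172  99 110 109 110 114 112]
 [196 178 105 151 142  64   0   7  14   6   6   0  29  86 163 247 177 180
  172  96 110 111 112 113 111 109]]
```

```bash
python3 - <<'E'
from kn import *
e=snap("top"); im=np.float32(e["image"].mean(2))
pts=[]
for v in range(145,152):
    w=np.clip(im[v,247:256]-40,0,None); pts.append(onplane(e,((w*np.arange(247,256)).sum()/w.sum(),v),.038)[:2])
c=np.polyfit(*np.array(pts).T,1); th=np.arctan(c[0]); print("theta",th)
if abs(th)<.09: print(workorder.hand_in())
E
```

```text
theta 0.03658186953798344
the job is handed in; nothing more can be done
None
```

The job is handed in at about 20 s of the 67 s allowed, with no verdict returned. The disc sits with its flat against the bar and the stop is pushed up to it. The clamp is swung to its stop, and the pointer measured 0.04 rad from zero after release.

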